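# Feed one spacer block and push it up to its twin

### The arm

A 6-joint arm with a two-finger parallel gripper is mounted at the origin on a cart in front of the work surface, level with it; the furniture and walls round the work are solid. World frame = base frame: x ahead of the robot, y to its left, z up, the work surface at z = 0. Lengths are in m, angles in rad, forces in N, time in s.
With the tool pointing down it reaches from about 0.35 to 0.775 m from the base axis. Payload 7.3 kg.
Tool frame: the origin (TCP) lies at the centre of the arm's flange, where the gripper is bolted on; the fingertips stand 178 mm ahead of it and the grasp point (between the pads) lies 159 mm ahead of it; z points along the fingers, y is the line along which they close (so a half turn about z gives the same grasp; the last joint's range is limited). The gripper opens to 92 mm and grips with 3 to 60 N. Pads are 19 mm wide; open, the fingers measure 130 mm over their backs; the gripper's body (75 mm by 190 mm) begins 47 mm behind the grasp point.
Start: joints at [1.007, 0.342, 1.524, -0, 1.275, -0.146], TCP at [0.213, 0.48, 0.405] pointing down, gripper open.
Joint ranges: [-2.53, 2.53], [-0.77, 2.02], [0.04, 2.7], [-1, 4.14], [0.28, 2.66], [-3.11, 3.11]. Speed limits (rad/s): [2.57, 2.57, 3.14, 3.14, 3.14, 3.14].

### API

Orientations are given as [roll, pitch, yaw] about the fixed x, y, z axes, in that order (R = Rz(yaw) Ry(pitch) Rx(roll)).
In Python, from cell import telemetry, vision, ticket gives the robot as it stands.
- The arm moves only by the shell command python3 -m crank 'ROWS' [FORCE]. ROWS is JSON, a list of rows, each a list of 5 numbers: the gripper command: -1 is shut, 1 is fully open, values between are in proportion, then the shift along the tool's x, y, z in mm, then the turn about the tool's z in rad. In form: [[fingers, dx, dy, dz, roll], ...]. A call has 1 to 12 rows; each row is the pose to reach, as a shift and turn from the pose commanded when the call began, along the tool's axes at that moment; what a row does not reach only later rows make up. A row lasts 1/12 s, in which the tool goes at most 41.7 mm and 7.16 degrees, less where a joint would pass 70% of its speed; a pose out of reach is approached as far as the arm can. A call with a gripper value outside its range is refused whole. The fingers move at their own pace and stop on an object; FORCE is the grip in N (left out, the last holds). Time passes only in rows, so rows that repeat a pose let the fingers close. It gives the time, the measured TCP pose, the force, the opening and the grip force at its end, in the units of the state.
- telemetry.observe(): the state, without advancing time (a new reading comes with each control period).
- vision.read_camera(name): name is "side" or "top" or "wrist"; returns (picture, depth): 400x640x3 uint8, red, green, blue; 400x640 float32, m along the optical axis (not along the pixel's ray), 0 where there is no reading.
- vision.get_calibration(name): a dict with "camera_matrix" (3x3 intrinsics, pixels), "dist" ([k1, k2, p1, p2, k3] as OpenCV has them; the pictures are not rectified), "rvec" (rotation vector, rad) and "tvec" (3), from world to camera coordinates, as OpenCV has them. Camera axes: x right, y down, z forward; pixel columns grow to the right and rows downward; lengths in m; the calibration is good to about 2 mm. A picture is of the moment at which its call begins: read the wrist's pose just before it. get_calibration takes no time and is no camera call; for the wrist camera it gives the pose at the moment of the call.
- ticket.hand_in(): hands the job in; it is judged then, once.
The state is a dict: "time": time; "qpos": joint angles; "qvel": joint speeds; "joint_efforts": joint torques, N m; "tool_pos": TCP position; "tool_rot": TCP orientation; "contact_force": force on the tool from outside, world axes, zero at the start; "torque": the same for the moment, N m; "opening": finger opening in m; "grip_force": force on a finger pad.
Only numpy, scipy, OpenCV 4.12 (cv2) and the standard library are available. Lean on these libraries where they do the work, as an engineer would, in place of code of your own. Each camera call takes 0.05 s, during which the arm holds its last target. There are 200 camera calls.

### The job

Press the feeder's plunger all the way down once and let it spring back up, so that a single flat spacer block comes out onto the ledge. Then push that block along the ledge with the fingertips, towards the flat block of the same shape that already lies near one end, until the two meet end to end in line; the cube-shaped block at the other end, the blocks left in the magazine and the things round about stay as they are. Nothing is to be picked up or lifted.

Things in the scene. Friction and masses are not known exactly. Their poses are not given: they have to be found in the camera images.
- feeder: Fixed hand-operated feeder: dark steel deck, aluminium magazine. Origin on the table under the middle of its magazine; its x points from the ledge to the plunger (roughly away from the robot), y along the ledge, z up. Flat deck, top 10 mm above the table. A grey plunger housing stands behind the magazine: x 44 to 106 mm, y -30 to +30 mm, 54 mm high.
- ledge (a point): Middle of the ledge, on the deck, at feeder x -44 mm, y 0. The ledge is the open deck strip in front of the magazine: feeder x -57 to -16 mm, y -144 to +144 mm; a front lip (x -62 to -57 mm) stands 4 mm above the deck, end stops at |y| 144 to 150 mm stand 10 mm above it. The fed block comes to lie about here, its length along y.
- magazine (a point): Middle of the magazine's open top, 54 mm above the table. Walls x -16 to +16 mm, y -32 to +32 mm, holding three flat blocks, one on another. Pressing the plunger fully makes a blade push the lowest block out through the gate at the foot, towards -x; when the plunger rises the blade draws back and the stack drops by one block. Pressing again would feed another.
- plunger_top (a point): Middle of the flat top of the plunger's black round cap (40 mm across), 105 mm above the table when up, on the feeder at x 75 mm, y 0. It is pressed straight down.
- plunger (a joint): Plunger travel in m: 0 up, 0.030 at its bottom stop. A spring returns it; about 2 N starts it and about 9 N holds it fully down.
- stack_block_1: The lowest block in the magazine, the one that the feeder delivers: flat pale machined spacer block, 20 x 50 x 12 mm (its x, y, z), about 30 g. Origin at the centre of its underside.
- stack_block_2: The middle block of the stack in the magazine, same shape and origin. It stays in the magazine.
- stack_block_3: The upper block of the stack in the magazine, same shape and origin. It stays in the magazine.
- parked_block: Loose flat block of the same shape (20 x 50 x 12 mm, origin at the centre of its underside) lying on the ledge near one end, left or right, its length along the ledge, with some 5 to 11 mm of free room between it and the end stop. It may be shoved a little, as far as the stop.
- cube_block: Loose pale spacer cube, 30 mm a side, origin at the centre of its underside, standing on the ledge near the other end. It must not be moved.
- loupe: Small black folding magnifier on a stand, 40 x 40 x 42 mm, loose on the table; leave alone.
- tally_counter: Round pale hand counter, 52 x 46 x 21 mm, loose on the table; leave alone.
- ink_cup: Pale plastic cup, 63 mm across, 62 mm high, loose on the table; leave alone.
Things that resemble listed ones, but are neither listed nor needed, are in the scene too. What is shaped like the parked_block but black or brown is not meant.

How it is judged:
On the way, in this order (a step that is already met when the one before it is completed fails the run):
1. the plunger is pressed fully down and the lowest block comes out onto the ledge (value of joint plunger above 0.027 m and x of stack_block_1 in the frame of feeder between -0.058 and -0.03 m and z of stack_block_1 in the frame of feeder between 0.007 and 0.013 m), for 0.1 s.
2. the plunger is back up while the block lies on the ledge (value of joint plunger below 0.003 m and x of stack_block_1 in the frame of feeder between -0.058 and -0.03 m and z of stack_block_1 in the frame of feeder between 0.007 and 0.013 m), for 0.2 s.
3. the block has been pushed end to end with the other flat block (horizontal distance between stack_block_1 and parked_block between 0.046 and 0.055 m and angle between the y axis of stack_block_1 and the y axis of parked_block, either way round below 0.17 rad and x of stack_block_1 in the frame of feeder between -0.058 and -0.03 m and z of stack_block_1 in the frame of feeder between 0.007 and 0.013 m), for 0.2 s.
At the end, for the whole second after the job is handed in: The delivered block lies flat on the ledge, end to end with the other flat block (gap up to 5 mm, in line within about 10 degrees), both at rest; the plunger is up; the other two blocks are still in the magazine and the cube has not moved by more than 8 mm (all of step 3 and distance of each of stack_block_2, stack_block_3 from where it was at the start of the episode below 0.02 m and value of joint plunger below 0.003 m and linear speed of each of stack_block_1, parked_block below 0.01 m/s and distance of cube_block from where it was at the start of the episode below 0.008 m and z of parked_block in the frame of feeder between 0.007 and 0.013 m); the robot touches nothing.
It fails at once if the delivered block or the other flat block is lifted off the ledge (z of any of stack_block_1, parked_block in the frame of feeder above 0.022 m).
It fails at once if a second block leaves the magazine (distance of any of stack_block_2, stack_block_3 from where it was at the start of the episode above 0.022 m).
It fails at once if the other flat block is displaced by more than 18 mm (distance of parked_block from where it was at the start of the episode above 0.018 m).
It fails at once if the cube is moved (distance of cube_block from where it was at the start of the episode above 0.01 m).
It fails at once if a thing standing round about is knocked away (distance of any of loupe, tally_counter, ink_cup from where it was at the start of the episode above 0.02 m).
It also fails if it takes over 48 s, if anything falls off the work surface, if the arm or the gripper's body presses on something with over 40 N, if the wrist force passes 120 N, or if a joint passes its speed limit or range.

## Working session

There is one attempt and no reset: what is moved stays moved. The work goes in short steps, Python scripts to look and compute and a shell command to move; the robot and the scene stay as the last step left them, time stands still between calls to the robot, and variables do not carry over. Pictures are saved under pics/ and viewed, at most 10 in all, crops included, and the job is handed in when it is done.

```bash
mkdir -p pics; cat > h.py <<'E'
import numpy as np, cv2
from cell import telemetry, vision, ticket
def cal(n):
    c=vision.get_calibration(n); K=np.array(c["camera_matrix"],float); d=np.array(c["dist"],float)
    R=cv2.Rodrigues(np.array(c["rvec"],float))[0]; t=np.array(c["tvec"],float).ravel(); return K,d,R,t
def ray(n,px,z,c=None):
    K,d,R,t=c or cal(n); u=cv2.undistortPoints(np.array(px,float).reshape(-1,1,2),K,d).reshape(-1,2)
    D=np.c_[u,np.ones(len(u))]@R; o=-R.T@t; return o+D*((z-o[2])/D[:,2])[:,None]
def cloud(n,dep,c=None):
    K,d,R,t=c or cal(n); h,w=dep.shape; v,u=np.mgrid[:h,:w]
    p=cv2.undistortPoints(np.c_[u.ravel(),v.ravel()].astype(float).reshape(-1,1,2),K,d).reshape(-1,2)
    P=np.c_[p,np.ones(len(p))]*dep.reshape(-1,1); return ((P-t)@R).reshape(h,w,3)
E
python3 - <<'E'
from h import *
for n in ("top","side"):
    c=cal(n); im,d=vision.read_camera(n); np.savez(f"{n}.npz",im=im,d=d)
    cv2.imwrite(f"pics/{n}0.png",im[:,:,::-1]); print(n,-c[2].T@c[3],c[2].round(2).tolist())
s=telemetry.observe();print(s)
E
```

```text
top [ 0.44589644 -0.15308525  1.28146611] [[0.0, -1.0, 0.0], [-1.0, -0.0, -0.08], [0.08, -0.0, -1.0]]
side [ 0.11657276 -0.73656486  0.68893689] [[0.85, -0.53, 0.02], [-0.33, -0.56, -0.76], [0.42, 0.64, -0.65]]
{'time': 0.1, 'qpos': array([ 1.00698056e+00,  3.42667623e-01,  1.52487270e+00, -2.73826010e-05,
        1.27539149e+00, -1.45955225e-01]), 'qvel': array([ 0.00012931, -0.00310174, -0.00215661, -0.00330861,  0.00111157,
        0.00096735]), 'joint_efforts': array([ 1.17514435e-03, -4.32003736e+01, -2.44695067e+01,  7.18549825e-02,
        5.26715477e-02, -1.01500052e-05]), 'tool_pos': array([0.21295431, 0.47975804, 0.40412376]), 'tool_rot': array([-3.14026392e+00, -1.68857277e-04,  2.72373999e+00]), 'contact_force': array([-0.03026071,  0.0726081 ,  0.44940718]), 'torque': array([-0.00343863, -0.02855871,  0.00437488]), 'grip_force': 0.0, 'opening': 0.0918462593292575}
```

View pics/top0.png

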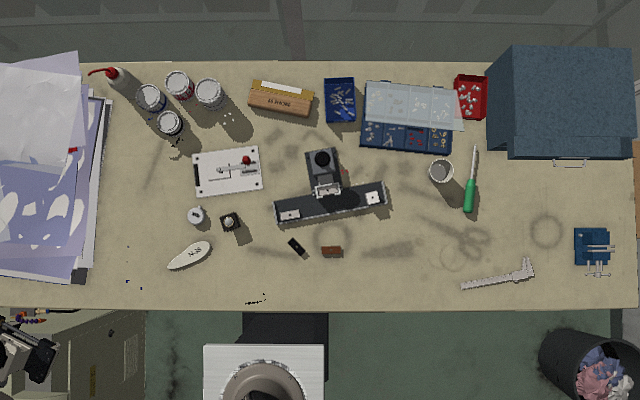

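View pics/side0.png

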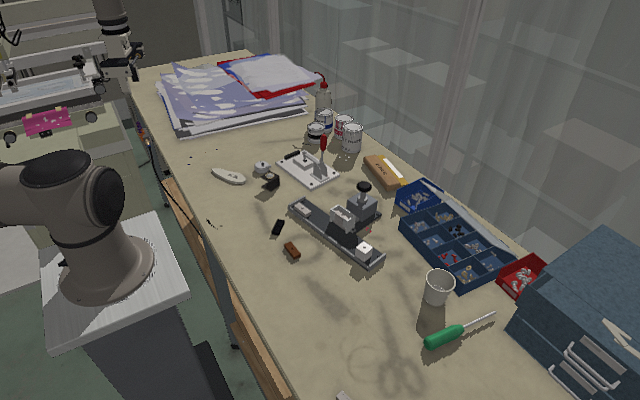

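The top view shows the feeder: cap (322,158), magazine (327,188), parked flat block (290,214), and cube (374,198). 
Lookalikes:
- The black block (297,247) and brown block (332,252) are off the ledge and the wrong colour.
- The toggle press with a red knob (245,160) isn't the plunger. The black cap (322,158) is.

I choose the pale block at (290,214), and check it in a close crop.

```bash
python3 - <<'E'
from h import *
z=np.load("top.npz"); im,d=z["im"],z["d"]
cv2.imwrite("pics/crop.png",cv2.resize(im[140:235,262:400],None,fx=5.5,fy=5.5,interpolation=cv2.INTER_CUBIC)[:,:,::-1])
c=cal("top"); P=cloud("top",d,c); g=im.astype(int); sat=g.max(2)-g.min(2)
roi=np.zeros(d.shape,bool); roi[142:232,265:398]=1
Z=P[:,:,2]
def comps(m,name):
    n,l,s,cc=cv2.connectedComponentsWithStats((m&roi).astype(np.uint8))
    for i in range(1,n):
        if s[i,4]>=25:
            q=np.argwhere(l==i)[:,::-1].astype(np.float32); r=cv2.minAreaRect(q)
            zz=np.median(Z[l==i]); w=ray("top",[r[0]],zz,c)[0]
            b=ray("top",cv2.boxPoints(r),zz,c)
            e=[b[1]-b[0],b[2]-b[1]]
            print(name,s[i].tolist(),"z",zz.round(4),"ctr",w.round(4),[(np.linalg.norm(x).round(4),np.degrees(np.arctan2(x[1],x[0])).round(1)) for x in e])
comps((g.min(2)>150)&(sat<40),"pale")
comps(Z>0.085,"cap"); comps((Z>0.045)&(Z<0.075),"mid"); comps((Z>0.006)&(Z<0.017),"deck");comps(Z>0.006,"all")
E
```

```text
pale [315, 183, 17, 15, 44] z 0.055 ctr [ 0.5534 -0.1576  0.055 ] [(np.float64(0.0419), np.float64(-85.2)), (np.float64(0.0333), np.float64(-175.3))]
pale [320, 189, 17, 6, 53] z 0.0462 ctr [ 0.5514 -0.1691  0.0462] [(np.float64(0.0425), np.float64(-78.6)), (np.float64(0.0091), np.float64(-168.8))]
pale [366, 191, 14, 13, 129] z 0.0405 ctr [ 0.5368 -0.2839  0.0405] [(np.float64(0.0309), np.float64(-75.9)), (np.float64(0.0283), np.float64(-166.4))]
pale [281, 210, 19, 10, 95] z 0.0228 ctr [ 0.493  -0.0694  0.0228] [(np.float64(0.0477), np.float64(-79.6)), (np.float64(0.018), np.float64(-169.5))]
cap [315, 151, 16, 15, 195] z 0.1047 ctr [ 0.6287 -0.1552  0.1047] [(np.float64(0.0371), np.float64(-89.9)), (np.float64(0.0349), np.float64(180.0))]
mid [309, 148, 27, 27, 359] z 0.0541 ctr [ 0.6281 -0.1547  0.0541] [(np.float64(0.0597), np.float64(-78.5)), (np.float64(0.0627), np.float64(-168.9))]
mid [315, 182, 26, 16, 217] z 0.0495 ctr [ 0.5556 -0.1688  0.0495] [(np.float64(0.0631), np.float64(-79.3)), (np.float64(0.0317), np.float64(-169.5))]
deck [330, 147, 13, 39, 183] z 0.0108 ctr [ 0.6214 -0.188   0.0108] [(np.float64(0.022), np.float64(-78.2)), (np.float64(0.1058), np.float64(-168.6))]
deck [275, 151, 113, 74, 2325] z 0.011 ctr [ 0.5792 -0.1616  0.011 ] [(np.float64(0.302), np.float64(-77.9)), (np.float64(0.1805), np.float64(-168.6))]
all [360, 142, 38, 10, 164] z 0.0243 ctr [ 0.6781 -0.3045  0.0243] [(np.float64(0.0227), np.float64(-8.9)), (np.float64(0.1006), np.float64(-98.6))]
all [272, 147, 116, 78, 4030] z 0.0132 ctr [ 0.5792 -0.1625  0.0132] [(np.float64(0.3089), np.float64(-77.9)), (np.float64(0.1802), np.float64(-168.7))]
```

View pics/crop.png

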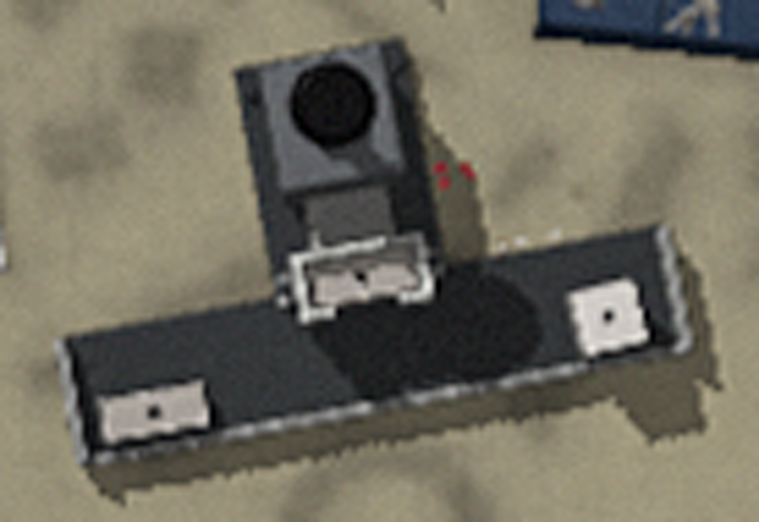

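The crop confirms the choice: the parked flat block is at the left end, the cube at the right, and two flat blocks are clear of the ledge. Feeder yaw is about 0.198 and its origin about (0.555, -0.170). The parked block is at feeder (-41, 111) mm, leaving 8 mm to the stop, which is consistent. Moving now, fingers shut.

```bash
cat >> h.py <<'E'
YAW=0.198; O=np.array([0.5552,-0.1699])
def togo(f=None,tip=None,yaw=3.34,w=None):
    "tool-axis shift (mm) and roll to put the fingertips at feeder xy f (m), height tip"
    s=telemetry.observe(); c,n=np.cos(YAW),np.sin(YAW)
    from scipy.spatial.transform import Rotation as Ro
    R=Ro.from_euler("xyz",s["tool_rot"]).as_matrix(); p=np.array(s["tool_pos"])
    g=np.array([*(O+np.array([[c,-n],[n,c]])@np.array(f)),tip+0.178])
    print("t",s["time"],"shift",(R.T@(g-p)*1e3).round(1),"roll",round(float(-((yaw-s["tool_rot"][2]+np.pi)%(2*np.pi)-np.pi)),3),"F",np.round(s["contact_force"],1),"feeder",((np.array([[c,n],[-n,c]])@(p[:2]-O))*1e3).round(1),"tip",round(p[2]-.178,4))
E
python3 -m crank '[[-1,-420,-270,0,-0.616],[-1,-420,-270,0,-0.616],[-1,-420,-270,0,-0.616],[-1,-420,-270,0,-0.616],[-1,-420,-270,0,-0.616],[-1,-420,-270,0,-0.616],[-1,-420,-270,0,-0.616],[-1,-420,-270,0,-0.616],[-1,-420,-270,0,-0.616],[-1,-420,-270,0,-0.616],[-1,-420,-270,0,-0.616],[-1,-420,-270,0,-0.616]]' 10
python3 -c "
from h import *; togo((.075,0),.125)"
```

```text
time: 1.1
tool_pos: [0.4742, 0.0816, 0.4046]
tool_rot: [3.141, -0.0, -2.944]
contact_force: [1.6, 0.6, -0.5]
opening: 0.0163
grip_force: 0.0
t 1.1 shift [-105.  -262.5  101.5] roll -0.0 F [ 1.6  0.6 -0.5] feeder [-29.9 262.5] tip 0.2266
```

```bash
python3 -m crank '[[-1,-105,-262,60,0],[-1,-105,-262,60,0],[-1,-105,-262,60,0],[-1,-105,-262,60,0],[-1,-105,-262,60,0],[-1,-105,-262,60,0],[-1,-105,-262,60,0],[-1,-105,-262,60,0],[-1,-105,-262,60,0],[-1,-105,-262,60,0]]'
python3 - <<'E'
from h import *
togo((.075,0),.110)
im,d=vision.read_camera("wrist"); cv2.imwrite("pics/w1.png",im[:,:,::-1])
im,d=vision.read_camera("side"); cv2.imwrite("pics/s1.png",cv2.resize(im[120:290,270:440],None,fx=3.4,fy=3.4)[:,:,::-1])
E
```

```text
time: 1.93
tool_pos: [0.6279, -0.1524, 0.344]
tool_rot: [3.14, -0.001, -2.944]
contact_force: [-0.4, 0.6, -0.6]
opening: 0.0005
grip_force: 0.0
t 1.9333 shift [-0.3 -2.9 56. ] roll -0.001 F [-0.4  0.6 -0.6] feeder [74.8  2.9] tip 0.166
```

View pics/w1.png

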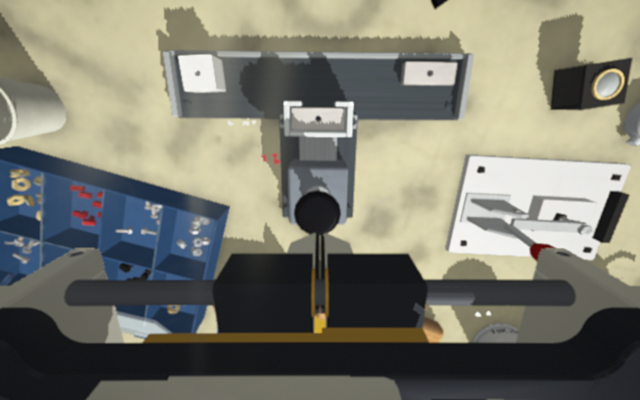

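The wrist view shows the shut fingertips at (320,235), in line with the cap at (318,212), and the feeder square to the tool. Descending to just above the cap, then pressing.

```bash
python3 -m crank '[[-1,0,-3,30,0],[-1,0,-3,56,0],[-1,0,-3,56,0],[-1,0,-3,66,0],[-1,0,-3,76,0],[-1,0,-3,84,0],[-1,0,-3,90,0],[-1,0,-3,90,0],[-1,0,-3,90,0]]'
python3 - <<'E'
from h import *
togo((.075,0),.074)
im,d=vision.read_camera("side"); cv2.imwrite("pics/s2.png",cv2.resize(im[120:290,270:440],None,fx=3.4,fy=3.4)[:,:,::-1])
E
```

```text
time: 2.78
tool_pos: [0.629, -0.1547, 0.257]
tool_rot: [-3.141, 0.002, -2.943]
contact_force: [-3.0, 2.7, 6.5]
opening: 0.0004
grip_force: 3.1
t 2.7833 shift [ 0.4 -0.4  5. ] roll 0.001 F [-3.   2.7  6.5] feeder [75.3  0.4] tip 0.079
```

View pics/s2.png

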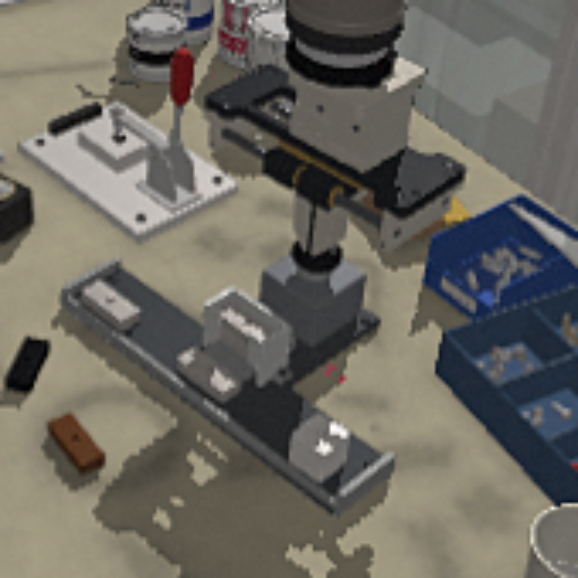

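The crop shows the cap pressed at (318,258) and the block emerging at (208,372). The plunger has travelled about 26 mm, so I press the rest gently.

```bash
python3 -m crank '[[-1,0,0,3,0],[-1,0,0,5,0],[-1,0,0,6,0],[-1,0,0,7,0],[-1,0,0,7,0],[-1,0,0,7,0]]'
python3 -c "
from h import *; togo((.075,0),.074)"
```

```text
time: 3.33
tool_pos: [0.629, -0.1546, 0.2531]
tool_rot: [-3.14, 0.004, -2.942]
contact_force: [-8.4, 4.2, 20.4]
opening: 0.0008
grip_force: 10.5
t 3.3333 shift [ 0.4 -0.4  1.1] roll 0.001 F [-8.4  4.2 20.4] feeder [75.4  0.4] tip 0.0751
```

Bottomed: the tip is at 75 mm (30 mm travel) and 20 N is above the 9 N spring. Releasing slowly.

```bash
python3 -m crank '[[-1,0,0,-4,0],[-1,0,0,-12,0],[-1,0,0,-20,0],[-1,0,0,-28,0],[-1,0,0,-36,0],[-1,0,0,-60,0],[-1,0,0,-90,0],[-1,0,0,-90,0],[-1,0,0,-90,0]]'
python3 - <<'E'
from h import *
togo((-.044,-.06),.060)
c=cal("wrist"); im,d=vision.read_camera("wrist"); cv2.imwrite("pics/w2.png",im[:,:,::-1])
g=im.astype(int); m=((g.min(2)>110)&(g.max(2)-g.min(2)<45)).astype(np.uint8); P=cloud("wrist",d,c)
cf,sf=np.cos(YAW),np.sin(YAW); F=(P[:,:,:2]-O)@np.array([[cf,-sf],[sf,cf]]); Z=P[:,:,2]
m=((Z>.016)&(Z<.05)&(F[:,:,0]>-.057)&(F[:,:,0]<-.02)&(abs(F[:,:,1])<.141)).astype(np.uint8)
n,l,s,_=cv2.connectedComponentsWithStats(m)
for i in range(1,n):
    if s[i,4]>60:
        k=(l==i)&(Z>np.percentile(Z[l==i],60)-.002); r=cv2.minAreaRect((F[k]*1e3).astype(np.float32))
        print(s[i].tolist(),np.median(Z[k]).round(4),np.round(r[0],1),np.round(r[1],1),round(r[2],1))
E
```

```text
time: 4.08
tool_pos: [0.6291, -0.1558, 0.3401]
tool_rot: [-3.139, 0.004, -2.943]
contact_force: [-0.2, -0.1, 0.4]
opening: 0.0005
grip_force: 0.0
t 4.0833 shift [119.6 -59.  101.7] roll -0.0 F [-0.2 -0.1  0.4] feeder [75.2 -0.7] tip 0.1621
[181, 51, 47, 38, 1530] 0.0399 [ -39.4 -110.2] [29.8 31.7] 0.9
[298, 57, 52, 23, 1154] 0.0218 [-42.5   1.1] [49.3 19.5] 89.9
[408, 58, 57, 24, 1231] 0.0217 [-41.  109.3] [50.9 20. ] 88.2
```

View pics/w2.png

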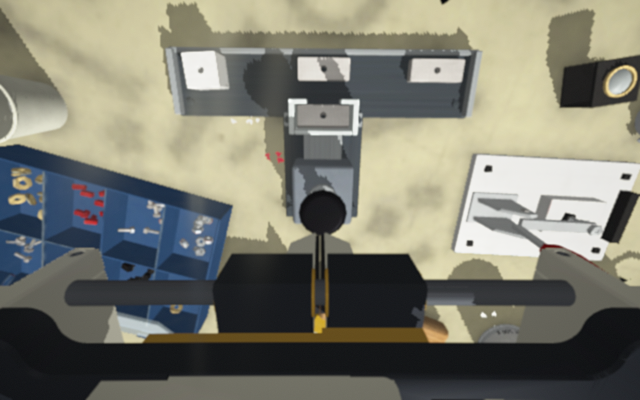

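The wrist view shows the delivered block at (323,68), lying straight on the ledge at feeder (-42.5, 1). The plunger is up, the parked block is at (437,70), and the cube at (205,70). The blocks measure 50x20 at 22 mm height, as expected. Next the tips go down at y -62, between cube and block.

```bash
python3 -m crank '[[-1,40,-20,0,0],[-1,78,-40,0,0],[-1,117,-61,0,0],[-1,117,-61,0,0],[-1,117,-61,30,0],[-1,117,-61,65,0],[-1,117,-61,100,0],[-1,117,-61,120,0],[-1,117,-61,135,0],[-1,117,-61,135,0],[-1,117,-61,135,0]]'
python3 - <<'E'
from h import *
togo((-.042,-.062),.0155)
im,d=vision.read_camera("side"); cv2.imwrite("pics/s3.png",cv2.resize(im[160:290,270:400],None,fx=4.5,fy=4.5)[:,:,::-1])
E
```

```text
time: 5.05
tool_pos: [0.5257, -0.2381, 0.2013]
tool_rot: [3.139, -0.002, -2.943]
contact_force: [-0.0, 0.4, 0.6]
opening: 0.0004
grip_force: 0.0
t 5.05 shift [-0.3 -0.9  7.8] roll -0.0 F [-0.   0.4  0.6] feeder [-42.3 -61.1] tip 0.0233
```

View pics/s3.png

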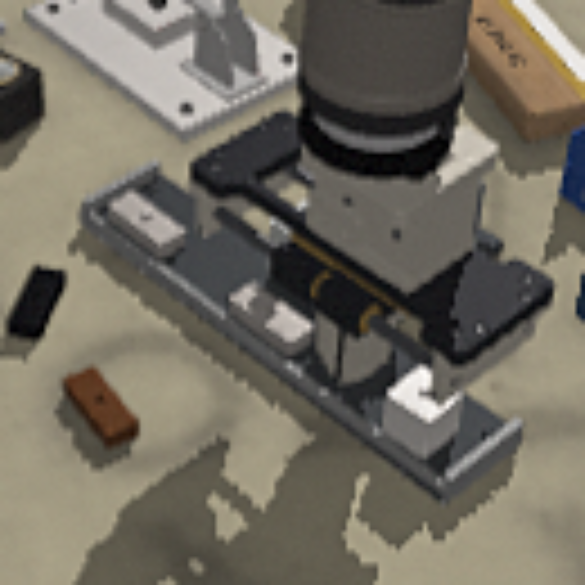

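The crop shows the tips at (350,365), standing on the ledge strip between block (270,315) and cube (425,410), clear of both. Lowering and pushing.

```bash
python3 -m crank '[[-1,0,0,4,0],[-1,0,0,8,0],[-1,0,0,8,0],[-1,0,6,8,0],[-1,0,12,8,0],[-1,0,18,8,0],[-1,0,24,8,0],[-1,0,30,8,0],[-1,0,36,8,0],[-1,0,42,8,0],[-1,0,48,8,0],[-1,0,48,8,0]]'
python3 -m crank '[[-1,0,4,0,0],[-1,0,8,0,0],[-1,0,12,0,0],[-1,0,15,0,0],[-1,0,18,0,0],[-1,0,18,0,0]]'
cat > m.py <<'E'
from h import *
togo((-.042,.016),.0155)
cf,sf=np.cos(YAW),np.sin(YAW)
for cam in ("wrist","top","side"):
    c=cal(cam); im,d=vision.read_camera(cam); P=cloud(cam,d,c); cv2.imwrite(f"pics/m_{cam}.png",im[:,:,::-1])
    F=(P[:,:,:2]-O)@np.array([[cf,-sf],[sf,cf]]); Z=P[:,:,2]; g=im.astype(int)
    m=((Z>.0175)&(Z<.045)&(g.min(2)>90)&(F[:,:,0]>-.056)&(F[:,:,0]<-.02)&(abs(F[:,:,1])<.141)).astype(np.uint8)
    n,l,s,_=cv2.connectedComponentsWithStats(m)
    for i in range(1,n):
        if s[i,4]>30:
            k=l==i; r=cv2.minAreaRect((F[k]*1e3).astype(np.float32))
            print(cam,s[i].tolist(),np.median(Z[k]).round(4),np.round(r[0],1),np.round(r[1],1),round(r[2],1))
E
python3 m.py
```

```text
time: 6.1
tool_pos: [0.5164, -0.1902, 0.1947]
tool_rot: [3.141, -0.0, -2.943]
contact_force: [-0.1, 0.2, -0.5]
opening: 0.0006
grip_force: 0.0
time: 6.6
tool_pos: [0.513, -0.1731, 0.1947]
tool_rot: [3.141, -0.0, -2.943]
contact_force: [0.6, -0.1, 1.2]
opening: 0.0005
grip_force: 0.1
t 6.6 shift [-0.1 10.9  1.2] roll 0.0 F [ 0.6 -0.1  1.2] feeder [-42.    5.1] tip 0.0167
wrist [83, 232, 81, 48, 2746] 0.0338 [ -40.  -109.3] [30.2 30.5] 2.5
wrist [287, 234, 29, 23, 392] 0.0332 [-53.7  -5.9] [ 1.5 14.7] 0.6
wrist [325, 234, 94, 32, 1710] 0.0221 [-49.3  36. ] [58.6 17.6] 77.7
wrist [448, 237, 92, 34, 2738] 0.0218 [-41.3 109.3] [50.9 20.9] 89.5
top [369, 190, 11, 14, 99] 0.0405 [ -39.8 -111.7] [29.9 23.5] 2.9
side [294, 203, 17, 12, 89] 0.021 [-40.6 109.9] [21.6 49.7] 1.1
side [311, 216, 15, 15, 82] 0.0217 [-42.   33.6] [58.8 21.1] 85.4
side [355, 242, 18, 19, 218] 0.0375 [ -38.1 -109.9] [33.4 31.9] 0.8
```

View pics/m_wrist.png

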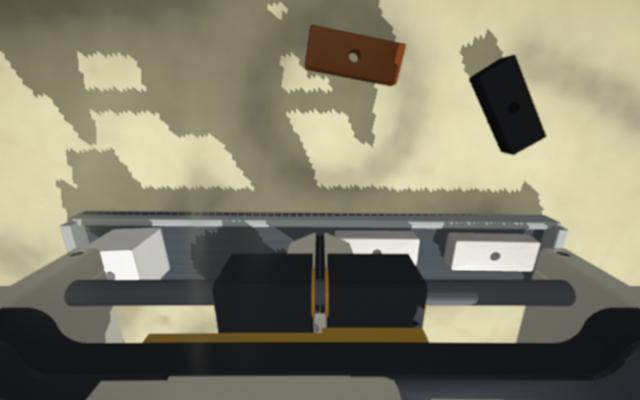

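The wrist view shows the block (end at column 420, hole at (377,252)) still straight, with a gap to the parked block (left end at column 447) of 27 px, about 14.5 mm. The cube is untouched. Pushing 16 mm more, slowly.

```bash
python3 -m crank '[[-1,0,3,0,0],[-1,0,6,0,0],[-1,0,9,0,0],[-1,0,12,0,0],[-1,0,14,0,0],[-1,0,16,0,0],[-1,0,16,0,0],[-1,0,16,0,0]]'
python3 m.py
```

```text
time: 7.42
tool_pos: [0.5099, -0.1578, 0.1947]
tool_rot: [3.141, 0.0, -2.943]
contact_force: [-0.3, -0.6, -0.8]
opening: 0.0003
grip_force: 0.0
t 7.4167 shift [ 0.  -4.8  1.2] roll 0.0 F [-0.3 -0.6 -0.8] feeder [-42.   20.8] tip 0.0167
wrist [44, 232, 96, 48, 2222] 0.0299 [ -39.9 -109.6] [30.5 32.1] 1.6
wrist [287, 233, 29, 24, 392] 0.033 [-53.5   9.8] [14.6  1.8] 88.7
wrist [325, 234, 95, 33, 1765] 0.0221 [-49.4  52.1] [59.4 18.5] 77.5
wrist [423, 237, 91, 34, 2714] 0.0219 [-41.3 109.7] [51.4 20.9] 89.3
top [365, 190, 15, 15, 133] 0.0405 [ -40.  -108.9] [30.  29.1] 3.7
side [294, 203, 27, 24, 163] 0.0213 [-41.8  80.6] [110.4  21. ] 86.2
side [355, 242, 18, 18, 219] 0.0371 [ -38.3 -109.8] [32.6 31.3] 3.3
```

View pics/m_wrist.png

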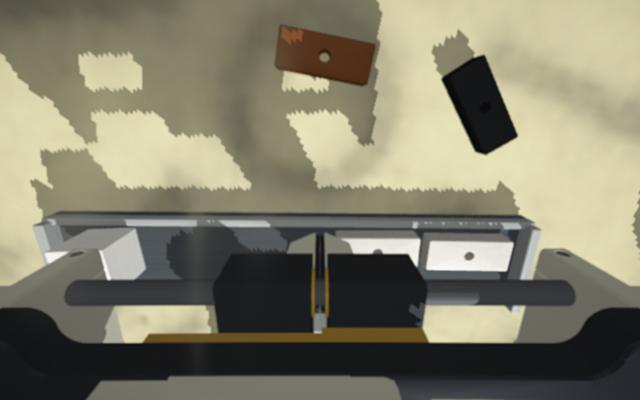

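Gap is now about 5 px (2 to 3 mm) at column 422. I push 4 mm more to close it (there are 8 mm of room), back off 10 mm, then go up.

```bash
python3 -m crank '[[-1,0,1,0,0],[-1,0,2,0,0],[-1,0,3,0,0],[-1,0,4,0,0],[-1,0,4,0,0],[-1,0,2,0,0],[-1,0,-6,0,0],[-1,0,-10,0,0],[-1,0,-10,-30,0],[-1,0,-10,-70,0],[-1,0,-10,-110,0],[-1,0,-10,-110,0]]'
python3 -m crank '[[-1,-60,-20,-30,0],[-1,-90,-40,-30,0],[-1,-110,-60,-30,0],[-1,-110,-60,-30,0],[-1,-110,-60,-30,0]]'
python3 m.py
```

```text
time: 8.57
tool_pos: [0.5137, -0.1692, 0.3122]
tool_rot: [-3.133, 0.011, -2.944]
contact_force: [1.2, 0.2, 0.7]
opening: 0.0002
grip_force: 0.0
time: 8.98
tool_pos: [0.633, -0.2065, 0.3336]
tool_rot: [-3.141, 0.001, -2.944]
contact_force: [-0.0, 0.5, -1.2]
opening: 0.0003
grip_force: 0.0
t 8.9833 shift [111.2  67.2 140. ] roll -0.001 F [-0.   0.5 -1.2] feeder [ 69.1 -51.2] tip 0.1556
wrist [236, 59, 41, 38, 1378] 0.0397 [ -39.1 -110. ] [30.6 30.4] 2.2
wrist [408, 64, 112, 25, 2454] 0.0218 [-42.   83.5] [102.6  20.6] 88.1
top [366, 190, 14, 15, 137] 0.04 [ -39.9 -109.1] [30.1 29.7] 2.9
side [294, 203, 30, 22, 187] 0.0212 [-40.6  83.7] [99.4 21.3] 88.4
side [355, 242, 18, 19, 218] 0.0374 [ -38.8 -109.9] [32.1 31.1] 1.9
```

View pics/m_wrist.png

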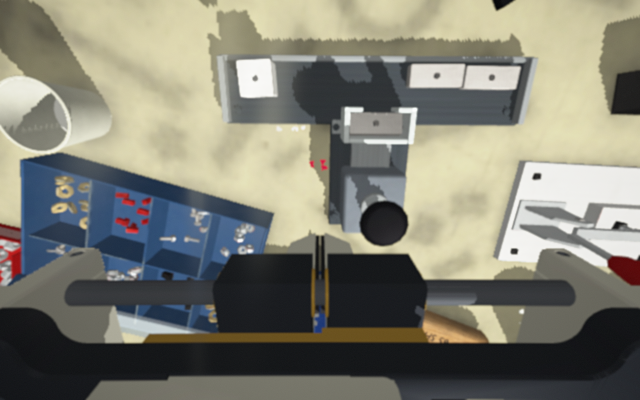

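The wrist view shows the blocks end to end at (437,75) and (491,77), together about 101 x 20 mm. The cube (255,78) hasn't moved, the plunger is up (384,223), and the arm is clear. Handing in.

```bash
python3 -c "
from cell import ticket; print(ticket.hand_in())"
```

```text
the job is handed in; nothing more can be done
None
```

I pressed the plunger once, it sprang back up, and I pushed the one delivered block end to end with the parked block; the cube hasn't moved, and the job is handed in (no verdict was returned).

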